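# Take the clamp dog out of a T-slot plate

### The job

Take the clamp dog (the part with the overhanging nose) out of the T-slot plate and stand it upright on its foot in the low tray: swing the keeper bar clear of the slots, slide the dog along its slot into the wide pocket at the open end, and lift it out there. When it stands in the tray, swing the keeper bar fully back across the slots so that the fence stop cannot get out. Leave the fence stop where it is and do not disturb the other things on the table.

Things in the scene. Friction and masses are not known exactly. Their poses are not given: they have to be found in the camera images.
- plate: Aluminium T-slot plate fixed to the table, 180 (x) x 300 (y) x 24 mm high. Origin: centre of its underside; z up. Two slots along its y axis, centred at x = -35 and +35 mm, each 18 mm wide in the top over a 34 mm wide, 9 mm high cavity (floor 6 mm above the table), run from y = -135 to the pockets at +50 mm. Keeper pivot: x = 82, y = 30 mm, at the edge away from the robot.
- clamp_dog: Loose dark steel clamp dog, about 0.35 kg, standing in either slot. Origin: centre of the foot's underside; z up, y along the slot toward the pocket. Heights in mm from the origin: foot 30 (x) x 64 (y), 0 to 7; neck 14 wide to 20; saddle 36 x 70, 20 to 32; post 26 x 30, 32 to 72. A nose overhangs from the post's +y face to y = 41, at 53 to 72. It can lift only 2 mm in the slot.
- fence_stop: Loose dark steel fence stop in the other slot: same foot, neck and saddle as the clamp dog, but a broad upright blade 50 (x) x 12 (y) mm, 32 to 72 mm high, with a small rib behind it, and no nose. Origin: centre of its foot's underside. It must stay where it is.
- keeper (a joint): Angle of the steel keeper bar (16 mm wide, 11 thick, 3 above the plate) about its upright pivot, rad. 0 = closed, at its stop: it lies across both slots just before the pockets. Grows as it swings over the pockets: at angle a its peg is at plate x = 82 - 82 cos a, y = 30 + 82 sin a mm. At the other stop, 1.75, it lies along the plate's +x edge. It turns at about 1 N and stays where it is left.
- keeper_peg (a point): Centre of the top of the upright handle peg on the keeper bar: peg 14 mm diameter, top 80 mm above the table, standing 42 mm clear above the bar, 82 mm from the pivot. Its axes turn with the bar.
- tray: Low open grey sheet tray fixed on the table, 150 x 150 mm outside, 22 mm high, walls 4 mm thick, inner floor 4 mm above the table. Origin: centre of its underside.
- tray_floor (a point): Centre of the tray's inner floor.
- near_pocket (a point): Centre, on the cavity floor, of the pocket of the slot at plate x = -35 mm: from plate y = 50 to 140 mm the top lips are cut back to 40 mm width, so a T-foot can be lifted out only there. A solid wall ends the pocket. The 64 mm foot is free of the lips when its centre is at plate y = 82 to 108 mm; this point is at y = 95.
- far_pocket (a point): The same point of the other slot's pocket, at plate x = +35, y = 95 mm.
- dog_tail (a point): Centre of the end face of the dog's saddle away from the pocket (36 mm wide, 12 mm high; its lower edge is 2 mm above the plate). Push here, low, along the slot: the dog slides freely; pushed high it may tip and bind.
- dog_post (a point): Middle of the dog's post, 55 mm above its origin: a place to grip it across its x axis (26 mm wide; 30 mm long along y).
- shaft_1: Bystander to leave alone: steel motor shaft, 120 mm long, 15 mm thick, lying. Origin: centre of its underside.
- grease_tin: Bystander to leave alone: flat white grease tin, 67 mm across, 36 mm high. Origin: centre of its underside.
- bush_1: Bystander to leave alone: black plastic spacer bush, 45 mm across, 88 mm high. Origin: centre of its underside.
- bush_2: Bystander to leave alone: black plastic spacer bush, 45 mm across, 90 mm high. Origin: centre of its underside.
- hex_key: Bystander to leave alone: hex key, 93 mm long, 6 mm thick, lying. Origin: centre of its underside.
- tape_roll: Bystander to leave alone: roll of packing tape, 110 mm across, 48 mm high. Origin: centre of its underside.
Not all that is in view belongs to the job. Leave any turquoise look-alike of the clamp_dog alone. There is more than one size of the tray; the one meant has the size given above.

How it is judged:
By the outcome, as a careful person would: the job done as asked, in the order asked, and still so for the second after the job is handed in, with the robot touching nothing.
It also fails if it takes over 72 s, if anything falls off the work surface, if the arm or the gripper's body presses on something with over 40 N, if the wrist force passes 120 N, or if a joint passes its speed limit or range.

### The arm

A 7-joint arm with a two-finger parallel gripper is mounted at the origin on the work surface; the furniture and walls round the work are solid. World frame = base frame: x ahead of the robot, y to its left, z up, the work surface at z = 0. Lengths are in m, angles in rad, forces in N, time in s.
With the tool pointing down it reaches from about 0.425 to 0.875 m from the base axis. Payload 4.7 kg.
Tool frame: the origin (TCP) lies at the very end of the fingers, on their centre line; the grasp point (between the pads) lies 19 mm behind it (ctrl.grasp_offset is the distance from the TCP to the grasp point, in m); z points along the fingers, y is the direction in which the jaws open and shut (so a half turn about z gives the same grasp; the last joint's range is limited). The gripper opens to 87 mm and grips with 3 to 60 N. Pads are 19 mm wide; open, the fingers measure 117 mm over their backs; the gripper's body (75 mm by 190 mm) begins 51 mm behind the grasp point.
Start: joints at [-1.168, 0.321, -0.07, 1.45, 0.023, 1.371, -0.057], TCP at [0.246, 0.601, 0.223] pointing down, gripper open.
Joint ranges: [-2.86, 2.86], [-0.3, 2.09], [-1.38, 1.24], [0.06, 2.45], [-1.56, 4.7], [0.09, 2.05], [-2.69, 2.69]. Speed limits (rad/s): [2.57, 2.57, 3.14, 3.14, 3.14, 3.14, 3.14].

### API

Orientations are given as a rotation vector (axis times angle).
In Python, from bench import ctrl gives the robot as it stands.
- The arm moves only by the shell command python3 -m creep 'ROWS' [FORCE]. ROWS is JSON, a list that holds one entry, the list of rows, each a list of 7 numbers: the opening, from 0 (shut) to 1 (fully open), then the shift along the tool's x, y, z in mm, then the turn, a rotation vector about the tool's x, y, z in rad. In form: [[[grip, dx, dy, dz, rx, ry, rz], ...]]. A call has 1 to 5 rows; each row is the pose to reach, as a shift and turn from the pose commanded when the call began, along the tool's axes at that moment; what a row does not reach only later rows make up. A row lasts 1/10 s, in which the tool goes at most 50 mm and 8.59 degrees, less where a joint would pass 70% of its speed; a pose out of reach is approached as far as the arm can. A call with a gripper value outside its range is refused whole. The fingers move at their own pace and stop on an object; FORCE is the grip in N (left out, the last holds). Time passes only in rows, so rows that repeat a pose let the fingers close. It gives the time, the measured TCP pose, the force and the opening at its end, in the units of the state.
- ctrl.get_state(): the state, without advancing time (a new reading comes with each control period).
- ctrl.get_image(name): name is "side" or "top"; returns the picture (480x640x3 uint8, red, green, blue); there is no depth.
- ctrl.camera_params(name): a dict with "K" (3x3 intrinsics, pixels), "pose" (4x4, takes a point from camera to world coordinates). Camera axes: x right, y down, z forward; pixel columns grow to the right and rows downward; lengths in m; the calibration is good to about 2 mm. A picture is of the moment at which its call begins. camera_params takes no time and is no camera call.
- ctrl.close_job(): hands the job in, once; it reports no verdict.
The state is a dict: "time": time; "joint_positions": joint angles; "qd": joint speeds; "joint_torque": joint torques, N m; "position": TCP position; "tool_rot": TCP orientation; "ft_force": force on the tool from outside, world axes, zero at the start; "torque": the same for the moment, N m; "grip_width": opening from 0.0 (shut) to 1.0 (fully open).
Only numpy, scipy, OpenCV 4.12 (cv2) and the standard library are available. Lean on these libraries where they do the work, as an engineer would, in place of code of your own. Each camera call takes 0.05 s, during which the arm holds its last target. There are 200 camera calls.

## Working session

There is one attempt and no reset: what is moved stays moved. The work goes in short steps, Python scripts to look and compute and a shell command to move; the robot and the scene stay as the last step left them, time stands still between calls to the robot, and variables do not carry over. Pictures are saved under pics/ and viewed, about 8 in all and at most 12, crops included, and the job is handed in when it is done.

```bash
ls; mkdir -p pics
python3 - <<'E'
from bench import ctrl
import cv2,numpy as np
np.set_printoptions(precision=4,suppress=True)
for n in("top","side"):
    cv2.imwrite(f"pics/{n}0.png",ctrl.get_image(n)[:,:,::-1])
    p=ctrl.camera_params(n);print(n,np.array(p["K"]),np.array(p["pose"]))
s=ctrl.get_state();print(s)
E
```

```text
pics
top [[482.9278   0.     332.9277]
 [  0.     482.9278 239.9257]
 [  0.       0.       1.    ]] [[ 0.0228 -0.9954  0.0925  0.4197]
 [-0.9997 -0.0227  0.0023 -0.1225]
 [-0.0002 -0.0926 -0.9957  1.2704]
 [ 0.      0.      0.      1.    ]]
side [[606.7179   0.     317.5299]
 [  0.     606.7179 240.0888]
 [  0.       0.       1.    ]] [[-0.8949 -0.2263  0.3845 -0.2413]
 [-0.4459  0.4832 -0.7534  1.3784]
 [-0.0153 -0.8457 -0.5334  1.1217]
 [ 0.      0.      0.      1.    ]]
{'time': 0.1, 'joint_positions': array([-1.1679,  0.3218, -0.0701,  1.4516,  0.0226,  1.3708, -0.0569]), 'qd': array([-0.0016, -0.001 ,  0.0005, -0.0038, -0.0007,  0.0032, -0.0009]), 'joint_torque': array([  0.0001, -49.257 ,  -0.4058, -31.34  ,  -0.0643,   0.0395,
         0.0001]), 'position': array([0.2463, 0.601 , 0.2216]), 'tool_rot': array([-0.6069, -3.0822,  0.0027]), 'ft_force': array([ 0.3143,  0.0111, -0.3509]), 'torque': array([0.0644, 0.0118, 0.0235]), 'grip_width': 0.9980924426727786}
```

View pics/top0.png

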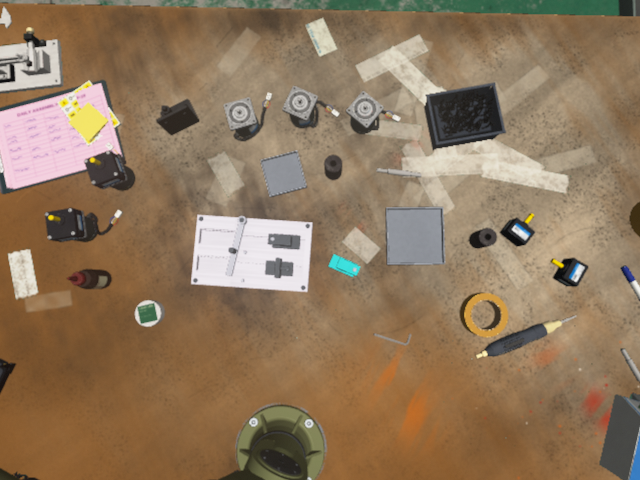

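View pics/side0.png

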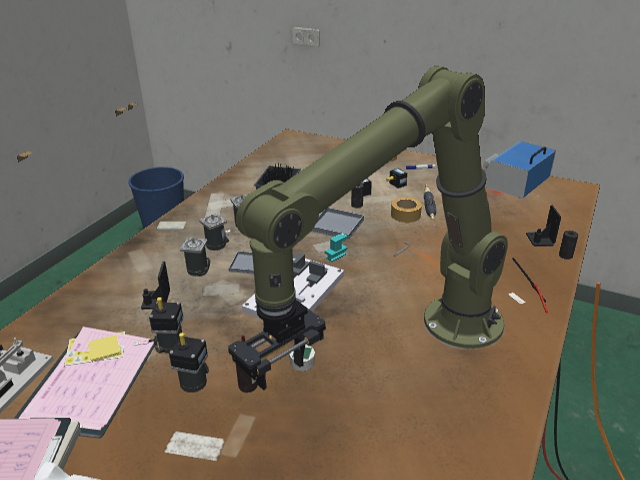

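The top view shows the white plate at about (252,253), its pockets to the left. The keeper pivot is at (241,219) and the peg at (232,250). The dog is in the far slot (284,241), the fence stop in the near slot (279,268), and the 150 mm tray at (414,236). The side view shows the arm partly hiding the plate. Next I zoom in.

Run:
```python
import cv2,numpy as np
a=cv2.imread("pics/top0.png")[195:305,180:450];b=cv2.imread("pics/side0.png")[185:325,225:405]
a=cv2.resize(a,None,fx=2.96,fy=2.96,interpolation=3)
cv2.imwrite("pics/cropA.png",a)
b=cv2.resize(b,None,fx=4,fy=4,interpolation=3);cv2.imwrite("pics/cropB.png",b)
```

```text
(no output)
```

View pics/cropA.png

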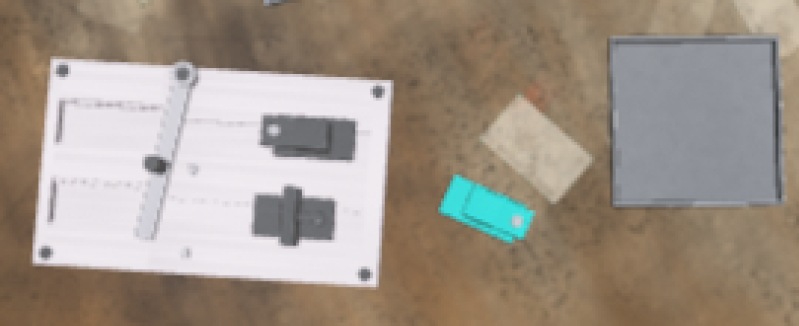

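View pics/cropB.png

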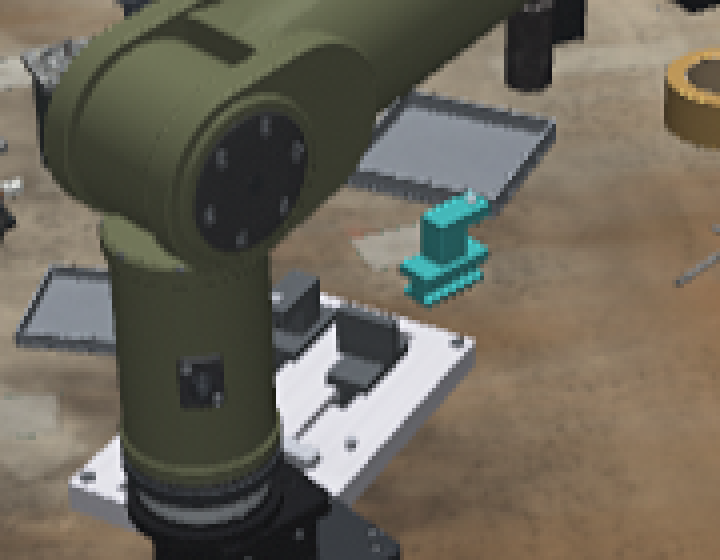

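Crop A: plate corners at crop (51,57), (393,80), (378,287), (33,265); pivot (183,74), bar end (146,238), peg top about (152,162). The dog's nose hole is at (273,130) and the tray corners are (610,38) to (783,205). Crop B: the arm hides the dog and peg, so I'll take a second side view once the arm has moved.

```bash
cat > h.py <<'E'
from bench import ctrl
import cv2,numpy as np
from scipy.optimize import least_squares
from scipy.spatial.transform import Rotation as R
np.set_printoptions(precision=4,suppress=True)
def ray(n,u,v):
    p=ctrl.camera_params(n);P=np.array(p["pose"]);d=P[:3,:3]@np.linalg.inv(p["K"])@[u,v,1];return P[:3,3],d
def onz(n,u,v,z):
    c,d=ray(n,u,v);return (c+d*(z-c[2])/d[2])
def proj(n,X):
    p=ctrl.camera_params(n);P=np.array(p["pose"]);q=np.array(p["K"])@(P[:3,:3].T@(np.array(X)-P[:3,3]));return q[:2]/q[2]
def tri(u1,u2):
    (c1,d1),(c2,d2)=ray("top",*u1),ray("side",*u2)
    s=np.linalg.lstsq(np.c_[d1,-d2],c2-c1,rcond=None)[0];a=c1+s[0]*d1;b=c2+s[1]*d2
    return (a+b)/2,np.linalg.norm(a-b)
def A(x,y):return x/2.96+180-.33,y/2.96+195-.33
def fit(pts,loc):  # rigid 2D fit -> x,y,yaw
    f=lambda t:(loc@np.array([[np.cos(t[2]),np.sin(t[2])],[-np.sin(t[2]),np.cos(t[2])]])+t[:2]-pts).ravel()
    r=least_squares(f,[pts[:,0].mean(),pts[:,1].mean(),0]);return r.x,r.fun
E
python3 - <<'E'
from h import *
c=np.array([onz("top",*A(*p),.024)[:2] for p in[(51,57),(393,80),(378,287),(33,265)]])
t,e=fit(c,np.array([[.09,.15],[.09,-.15],[-.09,-.15],[-.09,.15]]));print("plate",t,e)
Rm=lambda a:np.array([[np.cos(a),-np.sin(a)],[np.sin(a),np.cos(a)]])
toP=lambda X:Rm(t[2]).T@(X[:2]-t[:2])
for n,p,z in[("pivot",(183,74),.038),("barend",(146,238),.038),("pegtop",(152,162),.08),("nosehole",(273,130),.078),("postR",(331,137),.078),("postlow",(331,152),.078),("sadR",(355,140),.038),("sadL",(261,128),.078),("fence",(291,215),.078)]:
    X=onz("top",*A(*p),z);print(n,X,"plate",toP(X))
c=np.array([onz("top",*A(*p),.022)[:2] for p in[(610,38),(777,36),(783,205),(612,207)]])
u,e=fit(c,np.array([[.075,.075],[.075,-.075],[-.075,-.075],[-.075,.075]]));print("tray",u,e)
E
```

```text
plate [ 0.4977  0.0892 -0.0422] [-0.0014 -0.001  -0.0006  0.0008  0.0007  0.0002  0.0012 -0.0001]
pivot [0.5812 0.1168 0.038 ] plate [0.0822 0.031 ]
barend [0.4383 0.1428 0.038 ] plate [-0.0616  0.0511]
pegtop [0.501  0.1315 0.08  ] plate [0.0015 0.0424]
nosehole [0.5303 0.0317 0.078 ] plate [ 0.035  -0.0561]
postR [ 0.5256 -0.0171  0.078 ] plate [ 0.0323 -0.105 ]
postlow [ 0.513  -0.0175  0.078 ] plate [ 0.0197 -0.106 ]
sadR [ 0.527  -0.0344  0.038 ] plate [ 0.0344 -0.1223]
sadL [0.5318 0.0418 0.078 ] plate [ 0.036  -0.0459]
fence [0.4596 0.0142 0.078 ] plate [-0.035  -0.0765]
tray [ 0.5519 -0.3316  0.0327] [ 0.0006  0.0014  0.0003 -0.0011 -0.0006 -0.0005 -0.0003  0.0002]
```

```bash
cat >> h.py <<'E'
T=np.array([.4977,.0892]);YAW=-.0422
def W(x,y):
    c,s=np.cos(YAW),np.sin(YAW);return np.array([c*x-s*y+T[0],s*x+c*y+T[1]])
def toP(X):
    c,s=np.cos(YAW),np.sin(YAW);d=np.array(X[:2])-T;return np.array([c*d[0]+s*d[1],-s*d[0]+c*d[1]])
def goal(xy,z,az,cur=None):
    """needed shift mm and turn in tool axes; az = world azimuth of tool y, tool z down. cur=(pos,R) else measured"""
    if cur is None:
        s=ctrl.get_state();cur=(s["position"],R.from_rotvec(s["tool_rot"]).as_matrix())
    y=np.array([np.cos(az),np.sin(az),0]);Z=np.array([0,0,-1.]);G=np.c_[np.cross(y,Z),y,Z]
    X=np.array([*xy,z])
    return (cur[1].T@(X-cur[0]))*1e3,R.from_matrix(cur[1].T@G).as_rotvec(),(X,G)
def peg(a):return W(.082-.082*np.cos(a),.030+.082*np.sin(a)),np.pi/2-a+YAW
E
python3 - <<'E'
from h import *
def B(X):
    p=proj("side",X);return (p-[225,185]+.33)*4
for x in(-.06,-.01):
  for y in(-.0825,-.0705): print("fence corner",B([*W(x,y),.078]))
for x,y in((.022,-.072),(.022,-.102),(.048,-.102)):print("post",B([*W(x,y),.078]))
for x,y in((-.09,-.15),(-.09,.15)):print("plate c",B([*W(x,y),.024]))
print("tray far corners",[B([.5519+i*.075,-.3316+j*.075,.022]) for i,j in((-1,-1),(-1,1))])
xy,az=peg(.145);print("peg",xy,az);
d,r,c=goal(xy,.16,az);print("above peg",d,r)
E
```

```text
fence corner [400.2508 311.2444]
fence corner [392.7363 319.1684]
fence corner [343.0926 294.2407]
fence corner [335.3906 301.9952]
post [300.3387 290.2445]
post [319.7212 271.2779]
post [291.0555 262.841 ]
plate c [474.963  334.9373]
plate c [280.643 553.222]
tray far corners [array([558.4493, 117.1837]), array([491.0374, 195.5257])]
peg [0.5003 0.131 ] 1.3835963267948965
above peg [-413.2617 -338.5163   62.1908] [-0.0017 -0.0001 -0.2016]
```

Model points project onto the side view with a uniform offset of about 2 px, at table, plate and post heights alike. The heights therefore agree. Moving above the peg.

```bash
python3 -m creep '[[[0.6,-38,-31,5,0,0,0],[0.6,-76,-62,10,0,0,0],[0.6,-114,-93,15,0,0,0],[0.6,-152,-124,20,0,0,0],[0.6,-190,-155,25,0,0,0]]]' 20
python3 -m creep '[[[0.6,-38,-31,5,0,0,0],[0.6,-76,-62,10,0,0,0],[0.6,-114,-93,15,0,0,0],[0.6,-152,-124,20,0,0,0],[0.6,-190,-155,25,0,0,0]]]'
python3 -m creep '[[[0.6,-16,-14,6,0,0,-0.1],[0.6,-33,-28,12,0,0,-0.2],[0.6,-33,-28,12,0,0,-0.2],[0.6,-33,-28,12,0,0,-0.2]]]'
python3 - <<'E'
from h import *
xy,az=peg(.145);print(goal(xy,.16,az)[:2],ctrl.get_state()["grip_width"])
i=ctrl.get_image("top");j=ctrl.get_image("side")
o=np.hstack([cv2.resize(i[195:305,180:330],(450,330),interpolation=3),cv2.resize(j[190:300,180:300],(345,330),interpolation=3)])
cv2.imwrite("pics/c1.png",o[:,:,::-1])
E
```

```text
time: 0.6
position: [0.364, 0.3839, 0.197]
tool_rot: [-0.607, -3.082, 0.0]
ft_force: [1.2, -0.8, 0.4]
grip_width: 0.645
time: 1.1
position: [0.4809, 0.1687, 0.1723]
tool_rot: [-0.607, -3.082, -0.0]
ft_force: [1.0, -0.2, 0.7]
grip_width: 0.601
time: 1.5
position: [0.5, 0.1324, 0.1603]
tool_rot: [-0.3, -3.126, -0.0]
ft_force: [0.3, 0.3, 0.5]
grip_width: 0.603
(array([-0.5655, -1.386 ,  0.253 ]), array([ 0.0001, -0.001 , -0.0042])) 0.6030472519521195
```

View pics/c1.png

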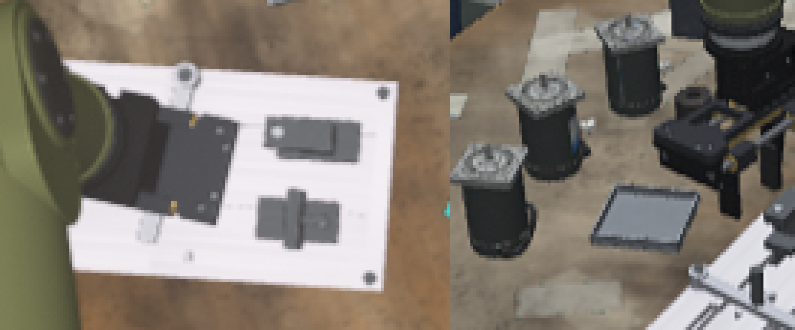

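The side crop shows the peg top at about (757,268), below the fingers and free. The top crop shows the gripper over the peg. I'll check the peg from both views.

Run:
```python
from h import *
print(tri(A(152,162),(286.8,279.3-1.5)),proj("side",[*peg(.145)[0],.08]))
xy,az=peg(.145);print(goal(xy,.055,az)[:2])
```

```text
(array([0.5001, 0.131 , 0.0799]), np.float64(0.0021522263140618747)) [286.3659 277.69  ]
(array([ -0.9343,  -2.7407, 105.6477]), array([ 0.0006, -0.0003, -0.0008]))
```

Both views agree on the peg: (0.500, 0.131, 0.080). Descend and grip.

```bash
python3 -m creep '[[[0.6,-1,-2,40,0,0,0],[0.6,-1,-2,80,0,0,0],[0.6,-1,-2,106,0,0,0],[0.6,-1,-2,106,0,0,0]]]'
python3 -m creep '[[[0,0,0,0,0,0,0],[0,0,0,0,0,0,0],[0,0,0,0,0,0,0],[0,0,0,0,0,0,0],[0,0,0,0,0,0,0]]]' 10
python3 - <<'E'
from h import *
s=ctrl.get_state();print(toP(s["position"]),s["ft_force"],s["grip_width"]*87)
P,az=peg(.145);cur=goal(P,.055,az)[2]
a=.145
while a<1.74:
    row=[]
    c0=cur
    for k in range(5):
        a=min(a+.14,1.75);xy,az=peg(a);d,r,c=goal(xy,.055,az,c0);row.append([*np.round(d[:2],1),round(r[2],2)])
    cur=c;print(a,row)
E
```

```text
time: 2.0
position: [0.4974, 0.1306, 0.0512]
tool_rot: [-0.293, -3.121, 0.005]
ft_force: [-0.3, 0.1, 0.4]
grip_width: 0.597
time: 2.5
position: [0.5016, 0.1302, 0.0554]
tool_rot: [0.296, 3.126, 0.001]
ft_force: [0.5, -0.8, -0.2]
grip_width: 0.234
[0.0022 0.0412] [ 0.5073 -0.7539 -0.1719] 20.385627565317947
0.8450000000000001 [[np.float64(-0.8), np.float64(11.4), np.float64(0.14)], [np.float64(-3.2), np.float64(22.7), np.float64(0.28)], [np.float64(-7.1), np.float64(33.4), np.float64(0.42)], [np.float64(-12.5), np.float64(43.6), np.float64(0.56)], [np.float64(-19.3), np.float64(52.8), np.float64(0.7)]]
1.5450000000000004 [[np.float64(-0.8), np.float64(11.4), np.float64(0.14)], [np.float64(-3.2), np.float64(22.7), np.float64(0.28)], [np.float64(-7.1), np.float64(33.4), np.float64(0.42)], [np.float64(-12.5), np.float64(43.6), np.float64(0.56)], [np.float64(-19.3), np.float64(52.8), np.float64(0.7)]]
1.75 [[np.float64(-0.8), np.float64(11.4), np.float64(0.14)], [np.float64(-1.7), np.float64(16.7), np.float64(0.2)], [np.float64(-1.7), np.float64(16.7), np.float64(0.2)], [np.float64(-1.7), np.float64(16.7), np.float64(0.2)], [np.float64(-1.7), np.float64(16.7), np.float64(0.2)]]
```

```bash
python3 -m creep '[[[0,0,0,0,0,0,0],[0,0,0,0,0,0,0],[0,0,0,0,0,0,0]]]' 10
python3 -m creep '[[[0,-0.8,11.4,0,0,0,0.14],[0,-3.2,22.7,0,0,0,0.28],[0,-7.1,33.4,0,0,0,0.42],[0,-12.5,43.6,0,0,0,0.56],[0,-19.3,52.8,0,0,0,0.7]]]'
python3 - <<'E'
from h import *
s=ctrl.get_state();p=toP(s["position"])*1e3;print(p,np.hypot(p[0]-82,p[1]-30),np.arctan2(p[1]-30,82-p[0]),s["ft_force"],s["grip_width"]*87)
E
```

```text
time: 2.8
position: [0.5013, 0.1302, 0.055]
tool_rot: [0.296, 3.127, 0.001]
ft_force: [-0.6, 0.4, 3.8]
grip_width: 0.157
time: 3.3
position: [0.5304, 0.1778, 0.055]
tool_rot: [1.359, 2.832, -0.001]
ft_force: [0.1, -2.7, 4.2]
grip_width: 0.159
[28.9837 89.886 ] 79.98163710534476 0.8461703581144385 [ 0.0905 -2.6852  4.2494] 13.795238986631837
```

```bash
python3 -m creep '[[[0,-0.8,11.4,0,0,0,0.14],[0,-3.2,22.7,0,0,0,0.28],[0,-7.1,33.4,0,0,0,0.42],[0,-12.5,43.6,0,0,0,0.56],[0,-19.3,52.8,0,0,0,0.7]]]'
python3 -m creep '[[[0,-0.8,11.4,0,0,0,0.14],[0,-1.7,16.7,0,0,0,0.2],[0,-1.7,16.7,0,0,0,0.2],[0,-1.7,16.7,0,0,0,0.2]]]'
python3 - <<'E'
from h import *
s=ctrl.get_state();p=toP(s["position"])*1e3;print(p,np.hypot(p[0]-82,p[1]-30),np.arctan2(p[1]-30,82-p[0]),s["ft_force"],s["grip_width"]*87)
E
```

```text
time: 3.8
position: [0.5835, 0.1949, 0.055]
tool_rot: [2.248, 2.193, -0.003]
ft_force: [-1.8, -3.8, 5.4]
grip_width: 0.157
time: 4.2
position: [0.5979, 0.1932, 0.0547]
tool_rot: [-2.449, -1.965, 0.008]
ft_force: [-5.7, -2.7, 7.9]
grip_width: 0.151
[ 95.739  108.1115] 79.31057152958938 1.744905586422563 [-5.7011 -2.699   7.9377] 13.168147175572754
```

Keeper at 1.745, at its stop. Release, rise, and go over the dog post.

```bash
python3 -m creep '[[[0.46,0,0,0,0,0,0],[0.46,0,0,0,0,0,0],[0.46,0,0,0,0,0,0]]]'
python3 -m creep '[[[0.46,0,0,-30,0,0,0],[0.46,0,0,-70,0,0,0],[0.46,0,0,-70,0,0,0]]]'
python3 - <<'E'
from h import *
s=ctrl.get_state();print(s["position"],s["grip_width"]*87);P=W(.035,-.087);print(P,goal(P,.12,YAW)[:2])
E
```

```text
time: 4.5
position: [0.5998, 0.1946, 0.0543]
tool_rot: [2.45, 1.967, 0.0]
ft_force: [0.4, -0.3, -0.3]
grip_width: 0.346
time: 4.8
position: [0.6037, 0.1955, 0.1303]
tool_rot: [2.448, 1.965, 0.016]
ft_force: [0.7, 0.3, -0.0]
grip_width: 0.454
[0.6037 0.1955 0.1303] 39.45646578944844
[0.529  0.0008] (array([-206.3042,  -30.8985,    8.8373]), array([ 0.0089, -0.0052, -0.176 ]))
```

```bash
python3 -m creep '[[[0.46,-45,-6,0,0,0,-0.06],[0.46,-90,-12,0,0,0,-0.12],[0.46,-135,-20,0,0,0,-0.18],[0.46,-180,-27,3,0,0,-0.18],[0.46,-206,-31,6,0,0,-0.18]]]'
python3 -m creep '[[[0.46,0,0,0,0,0,0],[0.46,0,0,0,0,0,0]]]'
python3 - <<'E'
from h import *
s=ctrl.get_state();print(s["position"],toP(s["position"]));P=W(.035,-.087);print(goal(P,.043,YAW)[:2])
j=ctrl.get_image("side");i=ctrl.get_image("top")
o=np.hstack([cv2.resize(i[195:305,180:330],(450,330),interpolation=3),cv2.resize(j[190:300,230:350],(345,330),interpolation=3)])
cv2.imwrite("pics/c2.png",o[:,:,::-1])
E
```

```text
time: 5.3
position: [0.5235, -0.0038, 0.1182]
tool_rot: [2.267, 2.174, -0.001]
ft_force: [0.1, 0.2, 0.2]
grip_width: 0.46
time: 5.5
position: [0.525, 0.0001, 0.1184]
tool_rot: [-2.264, -2.177, -0.001]
ft_force: [0.3, -0.2, 0.1]
grip_width: 0.46
[0.525  0.0001 0.1184] [ 0.031  -0.0878]
(array([ 0.7512,  3.9513, 75.4466]), array([ 0.0004, -0.0009,  0.003 ]))
```

View pics/c2.png

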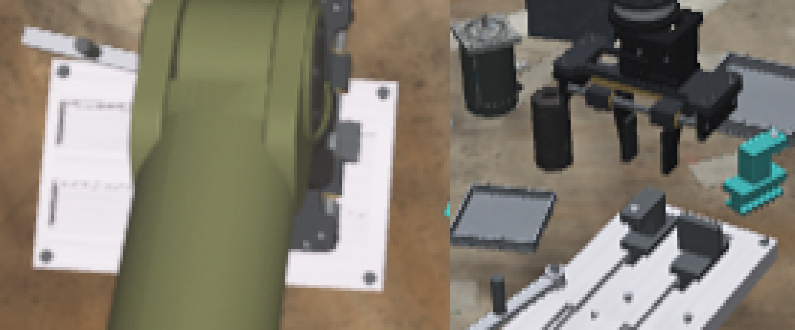

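The keeper bar lies clear along the far edge, and the dog, with its nose toward +y, sits below the jaws. Descend and grip.

```bash
python3 -m creep '[[[0.46,1,4,0,0,0,0],[0.46,1,4,25,0,0,0],[0.46,1,4,50,0,0,0],[0.46,1,4,75,0,0,0],[0.46,1,4,75,0,0,0]]]'
python3 -m creep '[[[0,0,0,0,0,0,0],[0,0,0,0,0,0,0],[0,0,0,0,0,0,0],[0,0,0,0,0,0,0]]]' 25
python3 - <<'E'
from h import *
s=ctrl.get_state();print(s["position"],toP(s["position"]),s["ft_force"],s["torque"],s["grip_width"]*87)
E
```

```text
time: 6.1
position: [0.5267, 0.0019, 0.0404]
tool_rot: [-2.259, -2.179, 0.009]
ft_force: [-0.6, -0.7, -0.4]
grip_width: 0.463
time: 6.5
position: [0.5295, 0.0014, 0.0448]
tool_rot: [-2.263, -2.179, -0.002]
ft_force: [-4.0, -0.3, 5.5]
grip_width: 0.297
[0.5295 0.0014 0.0448] [ 0.0355 -0.0864] [-4.0318 -0.2572  5.5387] [0.0567 0.732  0.0294] 25.84000080737705
```

```bash
python3 -m creep '[[[0,5,0,0,0,0,0],[0,15,0,0,0,0,0],[0,27,0,0,0,0,0],[0,40,0,0,0,0,0],[0,40,0,0,0,0,0]]]'
python3 - <<'E'
from h import *
s=ctrl.get_state();print(s["position"],toP(s["position"]),s["ft_force"],s["torque"],s["grip_width"]*87)
E
```

```text
time: 7.0
position: [0.5316, 0.0426, 0.0443]
tool_rot: [2.261, 2.18, 0.004]
ft_force: [0.4, 0.7, 3.4]
grip_width: 0.296
[0.5316 0.0426 0.0443] [ 0.0358 -0.0451] [0.3912 0.7396 3.4315] [ 0.3099 -0.0747 -0.042 ] 25.766918021816274
```

```bash
python3 -m creep '[[[0,15,0,0,0,0,0],[0,31,0,0,0,0,0],[0,47,0.2,0,0,0,0],[0,63,0.3,0,0,0,0],[0,77,0.3,0,0,0,0]]]'
python3 -m creep '[[[0,15,0,0,0,0,0],[0,31,0,0,0,0,0],[0,47,0,0,0,0,0],[0,62,0,0,0,0,0],[0,62,0,0,0,0,0]]]'
python3 - <<'E'
from h import *
s=ctrl.get_state();print(s["position"],toP(s["position"]),s["ft_force"],s["torque"],s["grip_width"]*87)
i=ctrl.get_image("top");j=ctrl.get_image("side")
o=np.hstack([cv2.resize(i[195:305,180:330],(450,330),interpolation=3),cv2.resize(j[240:350,230:350],(345,330),interpolation=3)])
cv2.imwrite("pics/c3.png",o[:,:,::-1])
E
```

```text
time: 7.5
position: [0.5348, 0.1163, 0.0444]
tool_rot: [2.262, 2.176, -0.001]
ft_force: [-4.2, -15.7, 16.8]
grip_width: 0.298
time: 8.0
position: [0.537, 0.1819, 0.0441]
tool_rot: [2.261, 2.181, 0.004]
ft_force: [1.4, 0.7, 2.3]
grip_width: 0.295
[0.537  0.1819 0.0441] [0.0353 0.0943] [1.4064 0.7038 2.3284] [ 0.4222 -0.2916 -0.0612] 25.69496029109859
```

View pics/c3.png

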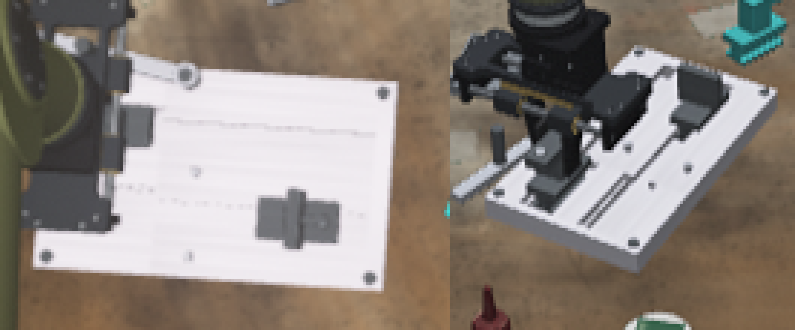

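The dog travelled with the jaws. Its tail end shows at top crop (155,126), and the fence stop is unmoved. Check the tail, then lift with a raised grip force.

```bash
python3 -c "
from h import *
print(toP(onz('top',231.5,236.8,.038)))"
python3 -m creep '[[[0,0,0,0,0,0,0],[0,0,0,-3,0,0,0],[0,0,0,-8,0,0,0],[0,0,0,-14,0,0,0],[0,0,0,-14,0,0,0]]]' 40
python3 - <<'E'
from h import *
s=ctrl.get_state();print(s["position"],toP(s["position"]),s["ft_force"],s["torque"],s["grip_width"]*87)
E
```

```text
[0.0364 0.053 ]
time: 8.6
position: [0.5362, 0.1793, 0.058]
tool_rot: [2.264, 2.178, 0.0]
ft_force: [0.8, 0.8, -4.5]
grip_width: 0.296
[0.5362 0.1793 0.058 ] [0.0346 0.0917] [ 0.8086  0.8086 -4.5142] [-0.082   0.005  -0.0345] 25.76038140729412
```

Lifting freely, carrying only the dog's weight. Continue up and carry to the tray.

```bash
python3 -m creep '[[[0,0,0,-15,0,0,0],[0,0,0,-35,0,0,0],[0,0,0,-60,0,0,0],[0,0,0,-85,0,0,0],[0,0,0,-85,0,0,0]]]'
python3 - <<'E'
from h import *
s=ctrl.get_state();print(s["position"],s["ft_force"],s["grip_width"]*87)
print(goal((.5519,-.3316),.143,YAW)[:2])
E
```

```text
time: 9.1
position: [0.5389, 0.1805, 0.147]
tool_rot: [2.262, 2.177, 0.012]
ft_force: [0.5, -0.6, -3.5]
grip_width: 0.297
[0.5389 0.1805 0.147 ] [ 0.4752 -0.6072 -3.4696] 25.842177075668612
(array([-511.273 ,   32.6271,    2.2254]), array([ 0.0069, -0.004 ,  0.0038]))
```

```bash
python3 -m creep '[[[0,-20,1,0,0,0,0],[0,-50,3,0,0,0,0],[0,-85,6,0,0,0,0],[0,-125,8,0,0,0,0],[0,-165,11,0,0,0,0]]]'
python3 -m creep '[[[0,-40,3,0,0,0,0],[0,-80,5,0,0,0,0],[0,-120,8,0,0,0,0],[0,-160,11,0,0,0,0],[0,-200,13,0,0,0,0]]]'
python3 -m creep '[[[0,-40,2,0,0,0,0],[0,-80,5,0,0,0,0],[0,-115,7,0,0,0,0],[0,-140,8,0,0,0,0],[0,-140,8,0,0,0,0]]]'
python3 - <<'E'
from h import *
s=ctrl.get_state();print(s["position"],s["ft_force"],s["grip_width"]*87)
print(goal((.5519,-.3316),.05,YAW)[:2])
E
```

```text
time: 9.6
position: [0.5398, 0.0132, 0.1416]
tool_rot: [-2.262, -2.179, 0.002]
ft_force: [1.1, -0.3, -5.0]
grip_width: 0.298
time: 10.1
position: [0.5455, -0.187, 0.1416]
tool_rot: [-2.262, -2.178, 0.001]
ft_force: [1.0, 0.3, -4.7]
grip_width: 0.294
time: 10.6
position: [0.5461, -0.3316, 0.1416]
tool_rot: [2.27, 2.17, -0.007]
ft_force: [-0.6, -0.7, -4.5]
grip_width: 0.297
[ 0.5461 -0.3316  0.1416] [-0.5714 -0.6705 -4.4632] 25.87927459787755
(array([ 0.6108,  6.0065, 91.5835]), array([-0.0024,  0.004 , -0.0026]))
```

Lower: the floor contact is expected at TCP z of about 0.042.

```bash
python3 -m creep '[[[0,0,6,25,0,0,0],[0,0,6,50,0,0,0],[0,0,6,75,0,0,0],[0,0,6,90,0,0,0],[0,0,6,94,0,0,0]]]'
python3 -m creep '[[[0,0,0,2,0,0,0],[0,0,0,4,0,0,0],[0,0,0,5,0,0,0],[0,0,0,5,0,0,0]]]'
python3 - <<'E'
from h import *
s=ctrl.get_state();print(s["position"],s["ft_force"],s["torque"],s["grip_width"]*87)
E
```

```text
time: 11.1
position: [0.5535, -0.3244, 0.0458]
tool_rot: [-2.259, -2.177, 0.002]
ft_force: [-1.0, 0.8, -4.2]
grip_width: 0.296
time: 11.5
position: [0.5554, -0.3264, 0.0443]
tool_rot: [2.262, 2.178, 0.001]
ft_force: [0.0, 0.5, -5.7]
grip_width: 0.298
[ 0.5554 -0.3264  0.0443] [ 0.0163  0.4553 -5.7379] [-0.07    0.0078  0.0175] 25.896764578476432
```

```bash
for i in 1 2; do python3 -m creep '[[[0,0,0,1,0,0,0],[0,0,0,1,0,0,0],[0,0,0,1,0,0,0]]]' | grep -E 'posi|ft'; done
```

```text
position: [0.555, -0.3262, 0.0427]
ft_force: [0.2, -0.7, -4.7]
position: [0.5551, -0.3265, 0.0423]
ft_force: [-1.5, 1.0, 1.8]
```

Contact: the force has gone from −4.7 to +1.8 N. Release gently, rise, and look.

```bash
python3 -m creep '[[[0.4,0,0,0,0,0,0],[0.4,0,0,0,0,0,0],[0.45,0,0,0,0,0,0],[0.45,0,0,0,0,0,0]]]'
python3 -m creep '[[[0.45,0,0,-20,0,0,0],[0.45,0,0,-55,0,0,0],[0.45,0,0,-100,0,0,0],[0.45,0,0,-100,0,0,0]]]'
python3 - <<'E'
from h import *
xy,az=peg(1.745);print(xy,az);print(goal(xy,.14,az)[:2])
i=ctrl.get_image("top");j=ctrl.get_image("side")
o=np.hstack([cv2.resize(i[180:290,360:480],(360,330),interpolation=3),cv2.resize(j[180:290,260:400],(420,330),interpolation=3)])
cv2.imwrite("pics/c4.png",o[:,:,::-1])
E
```

```text
time: 12.5
position: [0.5551, -0.3263, 0.0416]
tool_rot: [2.263, 2.179, 0.0]
ft_force: [0.1, -0.8, -0.1]
grip_width: 0.44
time: 12.9
position: [0.5581, -0.3291, 0.1483]
tool_rot: [2.256, 2.171, 0.006]
ft_force: [0.4, 0.3, -0.9]
grip_width: 0.45
[0.5985 0.1958] -0.21640367320510356
(array([526.0562,  20.2054,   6.1479]), array([0.0107, 0.0036, 0.1781]))
```

View pics/c4.png

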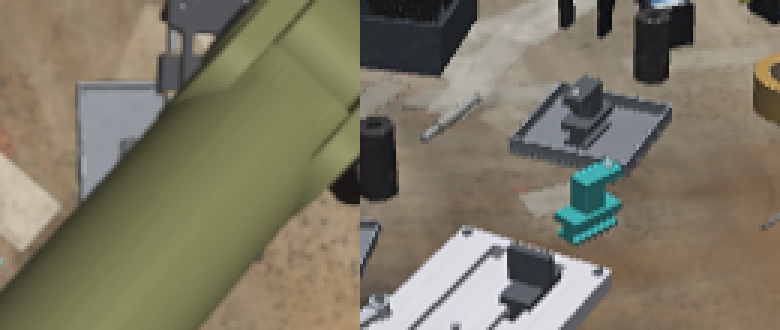

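The side view shows the dog standing upright inside the tray at crop (585,110). Return to the peg.

```bash
python3 -m creep '[[[0.45,45,2,0,0,0,0],[0.45,90,4,0,0,0,0],[0.45,135,6,0,0,0,0],[0.45,180,8,0,0,0,0],[0.45,225,10,0,0,0,0]]]'
python3 -m creep '[[[0.45,45,2,0,0,0,0],[0.45,90,4,0,0,0,0],[0.45,135,6,0,0,0,0],[0.45,180,8,0,0,0,0],[0.45,225,9,0,0,0,0]]]'
python3 -m creep '[[[0.45,40,1,0,0,0,0.09],[0.45,76,2,0,0,0,0.18],[0.45,76,2,0,0,0,0.18],[0.45,76,2,0,0,0,0.18],[0.45,76,2,0,0,0,0.18]]]'
python3 - <<'E'
from h import *
xy,az=peg(1.745);print(goal(xy,.055,az)[:2])
E
```

```text
time: 13.5
position: [0.5724, -0.0996, 0.14]
tool_rot: [-2.262, -2.178, 0.002]
ft_force: [0.4, 0.2, -0.3]
grip_width: 0.45
time: 14.0
position: [0.5899, 0.1246, 0.14]
tool_rot: [-2.262, -2.178, 0.003]
ft_force: [0.1, 0.7, -0.0]
grip_width: 0.45
time: 14.5
position: [0.5955, 0.1966, 0.1406]
tool_rot: [2.451, 1.965, -0.003]
ft_force: [1.7, 0.2, -0.9]
grip_width: 0.455
(array([ 0.0274,  3.2067, 85.5663]), array([-0.001,  0.002, -0.003]))
```

```bash
python3 -m creep '[[[0.45,0,3,20,0,0,0],[0.45,0,3,45,0,0,0],[0.45,0,3,70,0,0,0],[0.45,0,3,85,0,0,0],[0.45,0,3,85,0,0,0]]]'
python3 -m creep '[[[0,0,0,0,0,0,0],[0,0,0,0,0,0,0],[0,0,0,0,0,0,0],[0,0,0,0,0,0,0],[0,0,0,0,0,0,0]]]' 12
python3 - <<'E'
from h import *
s=ctrl.get_state();p=toP(s["position"])*1e3;print(p,s["ft_force"],s["grip_width"]*87)
a=1.745;P,az=peg(a);cur=goal(P,.055,az)[2]
c0=cur;row=[]
for k in range(5):
    a-=.14;xy,az=peg(a);d,r,c=goal(xy,.055,az,c0);row.append([*map(float,np.round(d[:2],1)),round(r[2],2)])
print(a,row)
E
```

```text
time: 15.0
position: [0.5971, 0.1959, 0.0542]
tool_rot: [-2.451, -1.964, 0.007]
ft_force: [-1.1, 0.2, -1.0]
grip_width: 0.448
time: 15.5
position: [0.599, 0.1983, 0.0575]
tool_rot: [-2.449, -1.967, -0.002]
ft_force: [-1.9, -0.0, 3.5]
grip_width: 0.153
[ 96.6131 113.3054] [-1.9164 -0.0099  3.5364] 13.270073228434054
1.0449999999999995 [[-0.8, -11.4, np.float64(-0.14)], [-3.2, -22.7, np.float64(-0.28)], [-7.1, -33.4, np.float64(-0.42)], [-12.5, -43.6, np.float64(-0.56)], [-19.3, -52.8, np.float64(-0.7)]]
```

```bash
python3 -m creep '[[[0,-0.8,-11.4,0,0,0,-0.14],[0,-3.2,-22.7,0,0,0,-0.28],[0,-7.1,-33.4,0,0,0,-0.42],[0,-12.5,-43.6,0,0,0,-0.56],[0,-19.3,-52.8,0,0,0,-0.7]]]'
python3 -m creep '[[[0,-0.8,-11.4,0,0,0,-0.14],[0,-3.2,-22.7,0,0,0,-0.28],[0,-7.1,-33.4,0,0,0,-0.42],[0,-12.5,-43.6,0,0,0,-0.56],[0,-19.3,-52.8,0,0,0,-0.7]]]'
python3 -m creep '[[[0,-0.8,-11.4,0,0,0,-0.14],[0,-3.2,-22.7,0,0,0,-0.28],[0,-4,-26,0,0,0,-0.32],[0,-4,-26,0,0,0,-0.32]]]'
python3 - <<'E'
from h import *
s=ctrl.get_state();p=toP(s["position"])*1e3;print(p,np.hypot(p[0]-82,p[1]-30),np.arctan2(p[1]-30,82-p[0]),s["ft_force"],s["grip_width"]*87)
E
```

```text
time: 16.0
position: [0.5428, 0.1919, 0.0574]
tool_rot: [-1.618, -2.692, -0.004]
ft_force: [-1.5, 2.5, 3.2]
grip_width: 0.155
time: 16.5
position: [0.503, 0.1514, 0.0573]
tool_rot: [-0.595, -3.081, -0.004]
ft_force: [-6.4, 3.9, 6.9]
grip_width: 0.157
time: 16.9
position: [0.4955, 0.1238, 0.0572]
tool_rot: [-0.106, -3.132, -0.002]
ft_force: [-11.7, 0.6, 12.8]
grip_width: 0.154
[-3.6939 34.5117] 85.81258580106295 0.0525999299568932 [-11.6579   0.6007  12.7541] 13.410414821262897
```

```bash
python3 -m creep '[[[0,-2,0,0,0,0,0],[0,-4,-2,0,0,0,0],[0,-4,-4,0,0,0,-0.03],[0,-4,-4,0,0,0,-0.03]]]' | grep -E 'posi|ft'
python3 -m creep '[[[0,0,-1,0,0,0,-0.02],[0,0,-2,0,0,0,-0.02],[0,0,-2,0,0,0,-0.02]]]'| grep -E 'posi|ft'
python3 -m creep '[[[0,0,-1,0,0,0,0],[0,0,-2,0,0,0,0],[0,0,-2,0,0,0,0]]]'| grep -E 'posi|ft'
python3 - <<'E'
from h import *
s=ctrl.get_state();p=toP(s["position"])*1e3;print(p,np.hypot(p[0]-82,p[1]-30),np.arctan2(p[1]-30,82-p[0]),s["ft_force"],s["grip_width"]*87)
E
```

```text
position: [0.4976, 0.12, 0.0563]
ft_force: [-14.1, 0.7, 11.2]
position: [0.4975, 0.1186, 0.0563]
ft_force: [-12.8, 2.2, 11.2]
position: [0.4975, 0.1186, 0.0563]
ft_force: [-12.6, 5.9, 9.7]
[-1.4036 29.3302] 83.40633538575896 -0.008030230424456563 [-12.569    5.9268   9.6534] 13.512839524386454
```

The bar is against its stop: position is unchanged and the force is building, at angle ≈ 0. Release, rise and look.

```bash
python3 -m creep '[[[0.3,0,0,0,0,0,0],[0.4,0,0,0,0,0,0],[0.5,0,0,0,0,0,0],[0.5,0,0,0,0,0,0]]]'
python3 -m creep '[[[0.5,0,0,-25,0,0,0],[0.5,0,0,-65,0,0,0],[0.5,0,0,-110,0,0,0],[0.5,0,0,-150,0,0,0]]]'
python3 -m creep '[[[0.5,-10,45,0,0,0,0],[0.5,-20,90,0,0,0,0],[0.5,-30,135,0,0,0,0],[0.5,-40,180,0,0,0,0],[0.5,-50,220,0,0,0,0]]]'
python3 -m creep '[[[0.5,50,45,0,0,0,0],[0.5,80,90,0,0,0,0],[0.5,110,120,0,0,0,0],[0.5,110,120,0,0,0,0]]]'
python3 - <<'E'
from h import *
i=ctrl.get_image("top")
cv2.imwrite("pics/c5.png",cv2.resize(i[150:350,180:520],(800,470),interpolation=3)[:,:,::-1])
cv2.imwrite("pics/top5.png",i[:,:,::-1])
a=cv2.imread("pics/top0.png");d=cv2.absdiff(a,i[:,:,::-1]).max(2)>60
n,l,st,ce=cv2.connectedComponentsWithStats(d.astype(np.uint8))
print([list(map(int,x)) for x in st[1:] if x[4]>12])
E
```

```text
time: 18.3
position: [0.5031, 0.1146, 0.0567]
tool_rot: [0.031, 3.141, -0.0]
ft_force: [-0.5, 0.6, 0.2]
grip_width: 0.428
time: 18.7
position: [0.503, 0.1146, 0.2087]
tool_rot: [0.031, 3.14, 0.0]
ft_force: [0.7, 1.0, -0.1]
grip_width: 0.498
time: 19.2
position: [0.5571, 0.3364, 0.2064]
tool_rot: [0.029, 3.141, 0.001]
ft_force: [1.1, 0.4, -0.8]
grip_width: 0.497
time: 19.6
position: [0.4429, 0.4625, 0.206]
tool_rot: [-0.015, -3.138, -0.004]
ft_force: [-0.3, 0.9, 0.8]
grip_width: 0.501
[[268, 234, 32, 15, 418], [400, 235, 22, 6, 58], [0, 243, 92, 42, 3000], [229, 248, 6, 6, 30], [236, 248, 7, 7, 30], [0, 305, 119, 175, 2848], [0, 359, 15, 34, 234], [0, 469, 13, 10, 53], [214, 472, 17, 5, 21]]
```

View pics/c5.png

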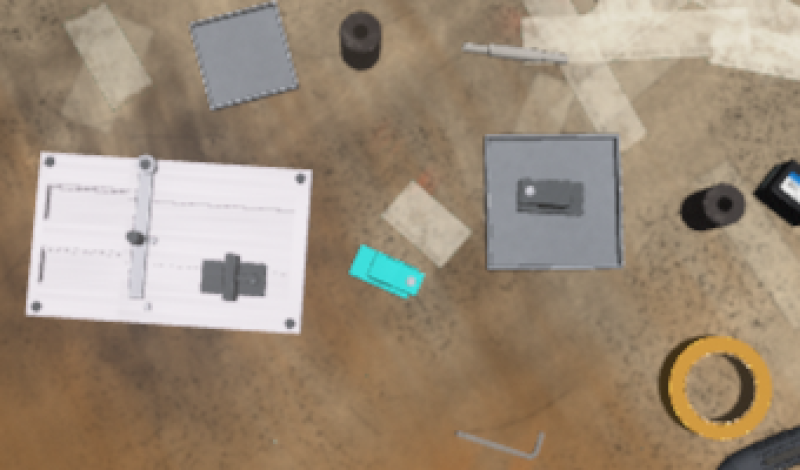

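The bar lies parallel to the plate's short edge, from (147,163) to (136,297), so it is closed. The dog stands in the tray at (550,195). The differences from the first picture are the dog, the bar and the arm only.

```bash
python3 -c "
from h import *
s=lambda u,v,z:toP(onz('top',u/2.353+180-.3,v/2.35+150-.3,z))
a=s(147,163,.038);b=s(136,297,.038);d=a-b;print('angle',np.arctan2(-d[1],d[0]))
print(ctrl.close_job())"
```

```text
angle -0.0011841363300241485
the job is handed in; nothing more can be done
None
```

The clamp dog is standing upright in the 150 mm tray and the keeper bar is back across both slots. The job was handed in at about 20 s of the 72 s allowed.

I swung the keeper to its open stop by its peg and gripped the dog by its post. I slid it about 180 mm along the far slot into the pocket, with a brief peak of about 23 N on the way. There it lifted out freely, and I set it down near the tray centre. Then I swung the keeper back until it pressed on its closed stop, released it and moved the arm clear.

Last checks:
- **Keeper:** it stopped at about 0 rad by position and force, and the last picture gave −0.001 rad.
- **Dog:** the side view showed it upright in the tray, and the last top view showed it well inside the walls.
- **Fence stop and the other things:** comparing the first and last top pictures, only the dog, the keeper and the arm had changed.
- **Small disagreements:** the side camera read about 2 px off the model everywhere. The dog's tail in the pocket read about 6 mm behind where the grip put it, still inside the lift-out range. No check failed.

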